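# Lift the gel cassette out by its catches and hold it over the light pad

## Task

The run is over: switch the gel unit off by pressing its larger round button (the power button) fully down, then pinch the gel cassette's two side catches together with the fingers and lift the cassette straight up out of its bay. Carry it over to the light pad and finish while holding it there in the air, still by the two pinched-in catches, level, over the middle of the pad with its long side along the pad's long side, about a hand's breadth (10 cm) above it and still. Leave the small lamp button and everything else on the bench alone.

Things in the scene. Friction and masses are not known exactly. Their poses are not given: they have to be found in the camera images.
- unit: the gel unit, fixed to the bench: a blue plastic box 200 (x) x 130 (y) x 50 mm high with an open-topped bay on top and two round buttons beside the bay. Origin: centre of its underside, on the bench. The bay's centre lies 40 mm towards +x; its walls are 20 mm high (tops 70 mm above the bench), 112 mm long and 74 mm wide outside; each long wall has a lip that holds a catch tooth down
- bay (a point): centre of the bay's floor, 50 mm above the bench, where the cassette's underside rests at the start
- power_top (a point): centre of the top of the larger round button (30 mm across, in a 46 mm black collar) of the gel unit: the power button. Its top is 72 mm above the bench, the collar's top 62 mm
- power (a joint): travel of the power button: 0 up, 0.006 m fully down (straight down, sprung, 1.5 N to start and 5 N fully down; comes back up when let go)
- lamp_top (a point): centre of the top of the smaller round button (14 mm across, in a 30 mm collar): the lamp button, 65 mm from the power button; not to be pressed. Same height
- lamp (a joint): travel of the lamp button: 0 up, 0.006 m fully down
- cassette: the gel cassette: a flat tray 96 (x) x 48 (y) x 12 mm with a grey frame and clear windows, a grey spine 24 (x) x 20 (y) mm rising over its middle to 52 mm, and a sprung upright white catch on either side (+y and -y). Origin: centre of its underside; z up. About 0.24 kg. It sits in the bay with 1.5 mm play all round. It comes straight up, but only while both catches are pinched in
- catch_l (a joint): inward travel of the +y catch: 0 out (locked), 0.007 m fully in against its stop; it frees from the lip beyond 0.004 to 0.0055. It slides straight in along the cassette's y. Spring: 2.4 N to start, 8 N fully in
- catch_r (a joint): the same for the -y catch
- catch_l_tab (a point): middle of the outer face of the +y catch's upright finger tab. The tab is 24 (x) x 6 (y) x 30 mm (z 24 to 54 mm above the cassette's underside; this point at 39 mm). The outer faces of the two tabs are 64 mm apart when out, 50 mm when fully in; below them the bay's wall tops stand at 20 mm in the same measure
- catch_r_tab (a point): the same for the -y catch
- pad: the light pad, fixed flat on the bench: a grey plate 180 (x, long side) x 120 (y) x 12 mm with a plain white top. Origin: centre of its underside
- pad_top (a point): centre of the light pad's top, 12 mm above the bench, with the pad's axes
- vial: small capped vial, 24 mm across, 48 mm tall; a bystander, loose, to be left alone; origin at the centre of its underside
- jar: small capped jar, 30 mm across, 45 mm tall; a bystander, loose, to be left alone; origin at the centre of its underside
- tip_box: green pipette-tip box, 120 x 80 x 60 mm; a bystander, loose, to be left alone; origin at the centre of its underside
- bottle: reagent bottle, 60 mm across, 130 mm tall; a bystander, loose, to be left alone; origin at the centre of its underside
- beaker: glass beaker, 68 mm across, 85 mm tall; a bystander, loose, to be left alone; origin at the centre of its underside
- rack: tube rack, 50 x 160 x 46 mm; a bystander, loose, to be left alone; origin at the centre of its underside
- pen: marker pen lying down, 130 mm long, 14 mm thick; a bystander, loose, to be left alone; origin in the middle of its length, on the bench
Not all that is in view belongs to the job. What is shaped like the cassette but yellow is not meant.

How it is judged:
By the outcome, as a careful person would: the job done as asked, in the order asked, and still so for the second after the job is handed in, while the arm keeps its last pose, push and grip.
It also fails if it takes over 51 s, if anything falls off the work surface, if the arm or the gripper's body presses on something with over 40 N, if the wrist force passes 120 N, or if a joint passes its speed limit or range.

## Robot

A 6-joint arm with a two-finger parallel gripper is mounted at the origin on the work surface. World frame = base frame: x ahead of the robot, y to its left, z up, the work surface at z = 0. Lengths are in mm, angles in rad, forces in N, time in s.
With the tool pointing down it reaches from about 350 to 775 mm from the base axis. Payload 7.3 kg.
Tool frame: the origin (TCP) lies midway between the tips of the shut fingers; the grasp point (between the pads) lies 19 mm behind it; z points along the fingers, y is the line along which they close (so a half turn about z gives the same grasp; the last joint's range is limited). The gripper opens to 92 mm and grips with 3 to 60 N. Pads are 19 mm wide; open, the fingers measure 130 mm over their backs; the gripper's body (75 mm by 190 mm) begins 47 mm behind the grasp point.
Start: joints at [-1.479, 0.342, 1.524, -0, 1.275, -0.146], TCP at [123.693, -510.24, 226.741] pointing down, gripper open.
Joint ranges: [-2.53, 2.53], [-0.77, 2.02], [0.04, 2.7], [-1, 4.14], [0.28, 2.66], [-3.11, 3.11]. Speed limits (rad/s): [2.57, 2.57, 3.14, 3.14, 3.14, 3.14].

## Interface

Orientations are given as [roll, pitch, yaw] about the fixed x, y, z axes, in that order (R = Rz(yaw) Ry(pitch) Rx(roll)).
In Python, from plant import get_obs, capture, camera_model, close_job, search_frame, regions_of, pinpoint gives the robot as it stands. The module is installed in compiled form; this text tells all that it offers.
- The arm moves only by the shell command python3 -m pendant 'ROWS'. ROWS is JSON, one flat list of numbers, 7 for each row, row after row: the shift along the tool's x, y, z in units of 30 mm (1.0 is 30 mm), then the turn, a rotation vector about the tool's x, y, z in units of 4 degrees (1.0 is 4 degrees), then the closure, from -1 (fully open) to 1 (shut), so that 0 is half open. In form: [dx, dy, dz, wx, wy, wz, gripper, dx, dy, dz, wx, wy, wz, gripper, ...]. A call has 1 to 12 rows; each row shifts and turns the commanded pose from where the row before left it, along the tool's axes as they then stand; what a row does not reach is not made up. A row lasts 1/10 s, in which the tool goes at most 50 mm and 8.59 degrees, less where a joint would pass 70% of its speed; a pose out of reach is approached as far as the arm can. A call with a number of a shift or a turn outside -1 to 1 is refused whole. A call with a gripper value outside its range is refused whole. The fingers move at their own pace and stop on an object; the grip force is fixed at half the most. Time passes only in rows, so rows that do not move let the fingers close. It gives the time, the measured TCP pose, the force, the opening and the grip force at its end, in the units of the state.
- get_obs(): the state, without advancing time (a new reading comes with each control period).
- capture(name): name is "scene" or "top" or "wrist"; returns the picture (420x560x3 uint8, red, green, blue); there is no depth.
- camera_model(name): a dict with "fov_y" (degrees; the focal length in pixels is half the picture's height over the tangent of half this angle, whatever the lens; pixels are square), "cx", "cy" (the principal point, pixels), "pose" (4x4, takes a point from camera to world coordinates). Camera axes: x right, y up, looking along -z (the intrinsics and any distortion apply to the point x, -y, -z); pixel columns grow to the right and rows downward; lengths in mm; the calibration is good to about 2 mm. The wrist camera is an equidistant fisheye: a pixel r from the principal point sees the ray r / f radians off the axis. A picture is of the moment at which its call begins: read the wrist's pose just before it. camera_model takes no time and is no camera call; for the wrist camera it gives the pose at the moment of the call.
- close_job(): hands the job in; it is judged then, once.
Trained networks look in the newest picture that a camera, given by its name, has taken for a name from the list of things; names that differ only in an ending like _2 or _b are one class to them, and where a whole thing is asked for, a point or a joint stands for the part that bears it (a point fixed in the world has none). Each returns a list of dicts, best first, with "score" (0 to 1); they miss things now and then, are a little off and sometimes report something else, mostly with a low value. They report only what shows in the picture. A call takes as long as a camera call. They do not tell look-alikes from the thing itself.
- search_frame(camera, thing): "location" ([column, row] in pixels, amid what is visible of it).
- regions_of(camera, thing): "pixels" (420x560 bool, what is visible of it) and "location" ([column, row] in pixels, amid what is visible of it).
- pinpoint(camera, thing): "location" ([column, row] in pixels: a listed point, or the origin of a listed thing).
The state is a dict: "time": time; "joint_positions": joint angles; "dq": joint speeds; "tau": joint torques, N m; "tool_pos": TCP position; "tcp_rot": TCP orientation; "contact_force": force on the tool from outside, world axes, zero at the start; "moment": the same for the moment, N m; "grip_width": finger opening in mm; "finger_force": force on a finger pad.
Only numpy, scipy, OpenCV 4.12 (cv2) and the standard library are available. Lean on these libraries where they do the work, as an engineer would, in place of code of your own. Each camera call takes 0.05 s, during which the arm holds its last target. There are 200 camera calls.

## Working session

There is one attempt and no reset: what is moved stays moved. The work goes in short steps, Python scripts to look and compute and a shell command to move; the robot and the scene stay as the last step left them, time stands still between calls to the robot, and variables do not carry over. Pictures are saved under pics/ and viewed, at most 10 in all, crops included, and the job is handed in when it is done.

```bash
mkdir -p pics; cat > h.py <<'E'
import numpy as np, cv2
from plant import *
from scipy.spatial.transform import Rotation as R
def ray(cam,px,m=None):
    m=m or camera_model(cam); P=np.array(m["pose"]); f=210/np.tan(np.radians(m["fov_y"])/2)
    u=(px[0]-m["cx"]); v=(px[1]-m["cy"])
    if cam=="wrist":
        r=np.hypot(u,v); t=r/f; s=np.sin(t)/max(r,1e-9); d=np.array([u*s,-v*s,-np.cos(t)])
    else: d=np.array([u/f,-v/f,-1.])
    return P[:3,3],P[:3,:3]@d
def onz(cam,px,z,m=None):
    o,d=ray(cam,px,m); return (o+d*(z-o[2])/d[2])
def save(n,im,s=1):
    cv2.imwrite(f"pics/{n}.png",cv2.resize(im[:,:,::-1],None,fx=s,fy=s,interpolation=cv2.INTER_CUBIC))
E
python3 - <<'E'
from h import *
a=capture("top");b=capture("scene")
save("t1",a,1.4);save("s1",b,1.4)
for c in("top","scene"):
    m=camera_model(c);print(c,m["fov_y"],m["cx"],m["cy"],np.round(m["pose"],2).tolist(), [k for k in m])
for t,z in(("bay",50),("power_top",72),("lamp_top",72),("catch_l_tab",89),("catch_r_tab",89),("cassette",50),("pad_top",12),("unit",0)):
    for r in pinpoint("top",t)[:3]: print(t,np.round(r["score"],2),np.round(r["location"]),np.round(onz("top",r["location"],z)))
o=get_obs();print(o["time"],o["tool_pos"],o["tcp_rot"],o["contact_force"],o["grip_width"])
E
```

```text
top 53.414478732772295 271.3049486250623 214.27514248143618 [[0.03, 0.97, -0.24, 376.18], [-1.0, 0.03, -0.01, -1.73], [-0.0, 0.24, 0.97, 1044.35], [0.0, 0.0, 0.0, 1.0]] ['fov_y', 'cx', 'cy', 'pose']
scene 50.61905576728796 282.0263537479353 207.81008004907193 [[0.69, -0.55, 0.47, 1080.3], [0.72, 0.53, -0.44, -462.06], [-0.01, 0.65, 0.76, 892.93], [0.0, 0.0, 0.0, 1.0]] ['fov_y', 'cx', 'cy', 'pose']
bay 0.84 [344. 218.] [ 615. -172.   50.]
power_top 0.55 [378. 254.] [ 526. -247.   72.]
power_top 0.34 [347. 221.] [ 604. -175.   72.]
lamp_top 0.53 [350. 264.] [ 501. -180.   72.]
catch_l_tab 0.42 [384. 325.] [ 367. -250.   89.]
catch_r_tab 0.68 [356. 212.] [ 622. -194.   89.]
catch_r_tab 0.45 [357. 313.] [ 391. -191.   89.]
cassette 0.6 [341. 219.] [ 613. -164.   50.]
cassette 0.6 [365. 322.] [ 372. -218.   50.]
cassette 0.17 [341. 239.] [ 565. -165.   50.]
pad_top 0.65 [198. 236.] [568. 189.  12.]
unit 0.86 [345. 239.] [ 574. -183.    0.]
0.5 [ 123.7002591  -510.20005301  226.69085396] [-3.14156975e+00 -1.32199036e-05  2.37781700e-01] [-0.41387869  0.4703172  -0.21423834] 91.83226334721304
```

View pics/t1.png

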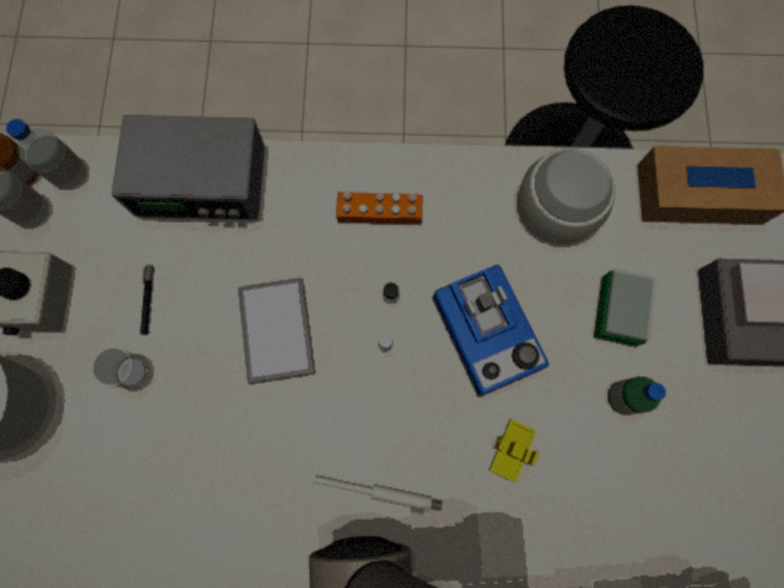

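View pics/s1.png

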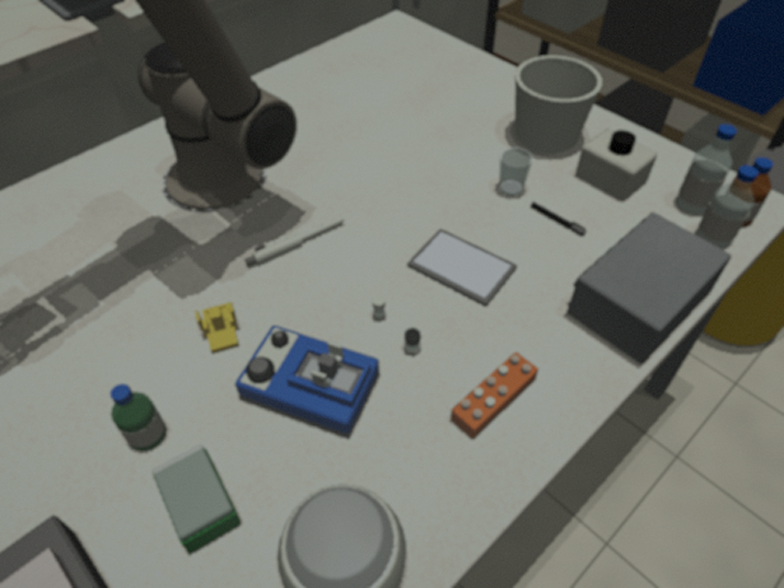

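The cassette-shaped candidates in the top picture are the grey one in the blue unit's bay (344,218) and a loose yellow one at (365,322). The grey one in the bay is meant. The power button is the larger one, at (378,254), and the lamp is at (350,264). The pad is at (198,236), with the vial and jar (~(277,227)) between them. I'll approach for a closer wrist view.

```bash
python3 -m pendant '[1,-0.4,0,0,0,0,1, 1,-0.4,0,0,0,0,1, 1,-0.4,0,0,0,0,1, 1,-0.4,0,0,0,0,1, 1,-0.4,0,0,0,0,1, 1,-0.4,0,0,0,0,1, 1,-0.4,0,0,0,0,1, 1,-0.4,0,0,0,0,1, 1,-0.4,0,0,0,0,1, 1,-0.4,0,0,0,0,1, 1,-0.4,0,0,0,0,1, 1,-0.4,0,0,0,0,1]'; python3 -m pendant '[1,-0.4,0,0,0,0,1, 1,-0.4,0,0,0,0,1, 0,0,0,0,0,-1,1, 0,0,0,0,0,-0.6,1, 0,0,0,0,0,0,1, 0,0,0,0,0,0,1]'
python3 - <<'E'
from h import *
m=camera_model("wrist");a=capture("wrist");save("w1",a,1.4)
print(np.round(m["pose"],2).tolist())
for t,z in(("bay",50),("power_top",72),("lamp_top",72),("catch_l_tab",89),("catch_r_tab",89),("cassette",50),("unit",0)):
    for r in pinpoint("wrist",t)[:3]: print(t,np.round(r["score"],2),np.round(r["location"]),np.round(onz("wrist",r["location"],z,m),1))
E
```

```text
time: 1.7
tool_pos: [440.6, -284.6, 226.8]
tcp_rot: [3.141, -0.0, 0.238]
contact_force: [-0.1, -0.5, -0.3]
grip_width: 1.7
finger_force: 0.0
time: 2.3
tool_pos: [492.2, -248.1, 226.7]
tcp_rot: [3.142, 0.0, 0.348]
contact_force: [-0.2, 0.8, -0.8]
grip_width: 0.8
finger_force: 0.0
[[0.34, 0.9, 0.28, 569.71], [-0.94, 0.32, 0.1, -221.08], [-0.0, -0.3, 0.96, 385.16], [0.0, 0.0, 0.0, 1.0]]
power_top 0.97 [282. 158.] [ 530.1 -242.    72. ]
lamp_top 0.46 [215. 165.] [ 501.3 -183.3   72. ]
catch_l_tab 0.63 [209.  53.] [ 602.2 -145.8   89. ]
catch_r_tab 0.62 [ 8. 40.] [570.7 107.8  89. ]
cassette 0.89 [245.  54.] [ 616.1 -171.6   50. ]
cassette 0.64 [232. 258.] [ 400.  -230.3   50. ]
cassette 0.32 [283. 159.] [ 526.2 -245.4   50. ]
unit 0.69 [253.  95.] [ 580.1 -189.5    0. ]
```

View pics/w1.png

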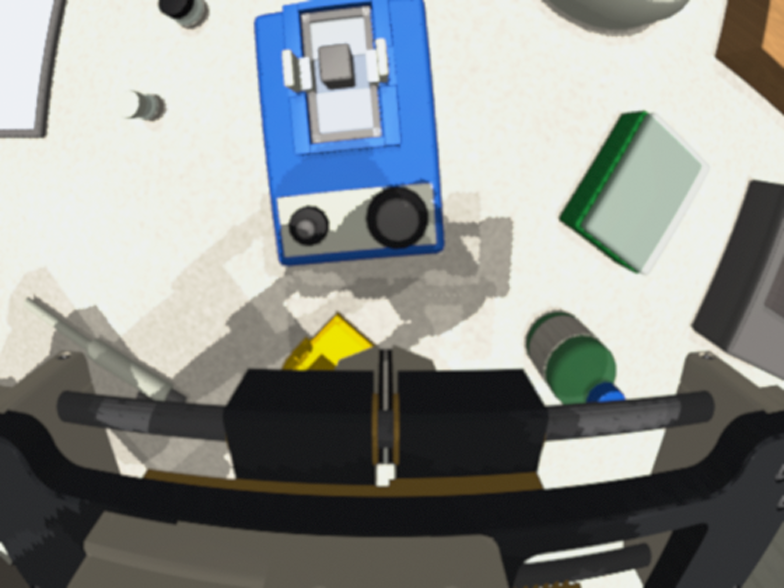

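The wrist view shows the power button at (398,216) in the 1.4x picture, the lamp button at (309,226), and the cassette with white catches around (336,65). I'll press the power button with shut fingers.

```bash
python3 -m pendant '[0.6,0.1,0.8,0,0,0,1, 0.6,0.15,0.8,0,0,0,1, 0,0,1,0,0,0,1, 0,0,1,0,0,0,1, 0,0,0.8,0,0,0,1, 0,0,0.4,0,0,0,1, 0,0,0,0,0,0,1, 0,0,0.1,0,0,0,1]'; python3 -m pendant '[0,0,0.1,0,0,0,1, 0,0,0.07,0,0,0,1, 0,0,0,0,0,0,1, 0,0,0,0,0,0,1]'
python3 - <<'E'
from h import *
a=capture("top")
hsv=cv2.cvtColor(a,cv2.COLOR_RGB2HSV); 
for r in regions_of("top","unit")[:1]:
    k=r["pixels"]; print(k.sum(),r["score"])
    c=max(cv2.findContours(k.astype(np.uint8),0,2)[0],key=cv2.contourArea)[:,0]
    w=np.array([onz("top",p,50)[:2] for p in c],np.float32); print(cv2.minAreaRect(w))
for r in regions_of("top","pad")[:1]:
    c=max(cv2.findContours(r["pixels"].astype(np.uint8),0,2)[0],key=cv2.contourArea)[:,0]
    w=np.array([onz("top",p,12)[:2] for p in c],np.float32); print("pad",cv2.minAreaRect(w))
E
```

```text
time: 3.5
tool_pos: [529.5, -243.3, 80.9]
tcp_rot: [3.14, -0.001, 0.349]
contact_force: [1.1, 0.5, -0.4]
grip_width: 0.7
finger_force: 0.0
time: 3.9
tool_pos: [528.8, -242.9, 75.0]
tcp_rot: [3.141, -0.0, 0.349]
contact_force: [-0.7, -0.8, -0.2]
grip_width: 0.4
finger_force: 0.0
2219 0.62
((576.804443359375, -182.55804443359375), (199.6858673095703, 137.67787170410156), 24.696578979492188)
pad ((570.7164306640625, 192.44815063476562), (181.16334533691406, 120.33062744140625), 10.464526176452637)
```

```bash
python3 -m pendant '[0,0,0.1,0,0,0,1, 0,0,0.07,0,0,0,1, 0,0,0.06,0,0,0,1, 0,0,0.05,0,0,0,1, 0,0,0,0,0,0,1, 0,0,0,0,0,0,1]'
```

```text
time: 4.65
tool_pos: [529.0, -243.0, 66.5]
tcp_rot: [3.141, -0.001, 0.349]
contact_force: [1.3, -1.0, 4.7]
grip_width: 0.3
finger_force: 2.3
```

```bash
python3 -m pendant '[0,0,0.04,0,0,0,1, 0,0,0.03,0,0,0,1, 0,0,0,0,0,0,1, 0,0,0,0,0,0,1]'
```

```text
time: 5.05
tool_pos: [529.1, -243.0, 66.0]
tcp_rot: [3.14, -0.001, 0.35]
contact_force: [-2.7, 1.9, 16.5]
grip_width: 0.4
finger_force: 8.2
```

```bash
python3 -m pendant '[0,0,-0.5,0,0,0,1, 0,0,-1,0,0,0,1, 0,0,-1,0,0,0,1, 0,0,-1,0,0,0,1, 0.7,-0.5,-1,0,0,0,-1, 0.8,-0.6,0,0,0,-0.6,-1, 0,0,0,0,0,-0.57,-1, 0,0,0,0,0,0,-1, 0,0,0,0,0,0,-1]'
cat > look.py <<'E'
from h import *
import sys
m=camera_model("wrist");a=capture("wrist");save(sys.argv[1],a,1.4)
o=get_obs();print(o["time"],o["tool_pos"],o["tcp_rot"])
for t,z in(("bay",50),("power_top",72),("lamp_top",72),("catch_l_tab",89),("catch_r_tab",89),("cassette",50)):
    for r in pinpoint("wrist",t)[:2]: print(t,np.round(r["score"],2),np.round(r["location"]),np.round(onz("wrist",r["location"],z,m),1))
for t,z in(("catch_l",104),("cassette",62),("unit",50)):
  for r in regions_of("wrist",t)[:2]:
    c=max(cv2.findContours(r["pixels"].astype(np.uint8),0,2)[0],key=cv2.contourArea)[:,0]
    w=np.array([onz("wrist",p,z,m)[:2] for p in c],np.float32); print(t,r["score"],r["location"],cv2.minAreaRect(w))
E
python3 look.py w2
```

```text
time: 5.95
tool_pos: [559.1, -196.3, 198.4]
tcp_rot: [-3.14, 0.001, 0.43]
contact_force: [-0.0, -0.8, -0.4]
grip_width: 35.7
finger_force: 0.0
6.0 [ 559.11723141 -196.56067844  198.46422687] [-3.14059386e+00  1.09978198e-03  4.29709806e-01]
power_top 0.96 [306. 250.] [ 529.3 -243.7   72. ]
lamp_top 0.49 [239. 250.] [ 501.9 -185.    72. ]
catch_l_tab 0.58 [238. 136.] [ 603.3 -143.9   89. ]
catch_l_tab 0.47 [252. 355.] [ 396.9 -244.1   89. ]
catch_r_tab 0.74 [314. 134.] [ 630.8 -199.9   89. ]
cassette 0.79 [279. 129.] [ 620.4 -172.9   50. ]
catch_l 0.89 [241.8, 135.8] ((606.2811889648438, -148.8763885498047), (24.37274932861328, 14.917261123657227), 23.47770881652832)
catch_l 0.84 [308.5, 131.5] ((626.6588134765625, -192.486328125), (25.16048812866211, 16.2646427154541), 25.641460418701172)
cassette 0.87 [275.4, 134.2] ((615.6568603515625, -170.76548767089844), (95.71206665039062, 75.4502944946289), 24.516298294067383)
cassette 0.63 [247.8, 332.3] ((402.60870361328125, -234.68170166015625), (39.31721496582031, 51.72252655029297), 25.704599380493164)
unit 0.82 [278.4, 187.0] ((581.6405639648438, -187.07015991210938), (195.86785888671875, 127.89120483398438), 24.732303619384766)
unit 0.52 [304.2, 245.0] ((525.4370727539062, -245.71749877929688), (27.072059631347656, 31.864465713500977), 77.91720581054688)
```

View pics/w2.png

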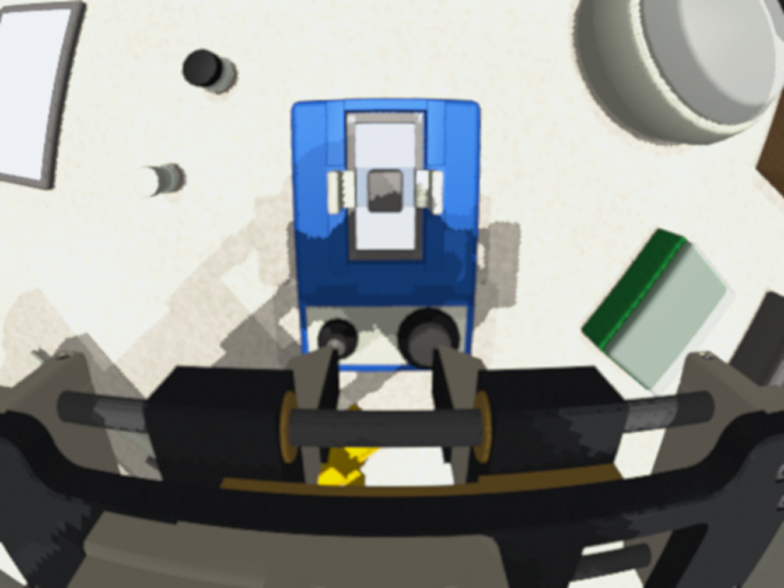

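```bash
python3 -c "
import cv2;a=cv2.imread('pics/w2.png')[80:400,270:500];cv2.imwrite('pics/w2c.png',cv2.resize(a,None,fx=1.8,fy=1.8,interpolation=2))"
```

```text
(no output)
```

View pics/w2c.png

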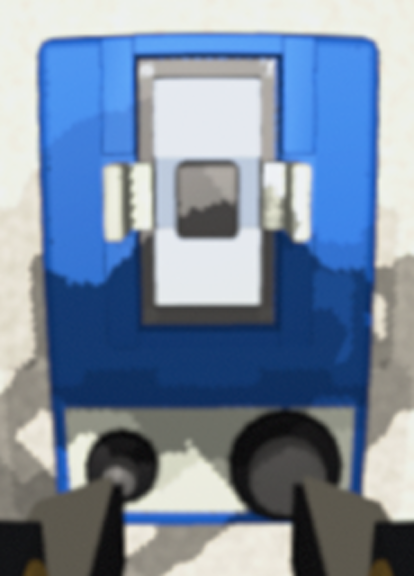

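The crop confirms it: a grey-framed cassette with white catches at crop (117,200) and (298,200), seated in the blue unit's bay. I'll move over it, open, and descend part way.

```bash
python3 -m pendant '[0.7,0,0,0,0,0,-1, 0.7,0.05,0,0,0,0,-1, 0.7,0,0,0,0,0,-1, 0,0,0.3,0,0,0,-1, 0,0,0.5,0,0,0,-1, 0,0,0.5,0,0,0,-1, 0,0,0.5,0,0,0,-1, 0,0,0.4,0,0,0,-1, 0,0,0,0,0,0,-1, 0,0,0,0,0,0,-1]'; python3 - <<'E'
from h import *
m=camera_model("wrist");a=capture("wrist");save("w3",a,1.4)
for t,z in(("catch_l_tab",89),("catch_r_tab",89),("cassette",50)):
    for r in pinpoint("wrist",t)[:2]: print(t,np.round(r["score"],2),np.round(r["location"]),np.round(onz("wrist",r["location"],z,m),1))
E
```

```text
time: 7.45
tool_pos: [617.3, -171.6, 133.2]
tcp_rot: [3.142, 0.0, 0.431]
contact_force: [1.0, -0.1, 0.3]
grip_width: 91.9
finger_force: 0.0
catch_l_tab 0.68 [227. 241.] [ 601.3 -144.4   89. ]
catch_r_tab 0.78 [317. 237.] [ 628.9 -198.4   89. ]
cassette 0.77 [271. 217.] [ 616.8 -169.2   50. ]
```

View pics/w3.png

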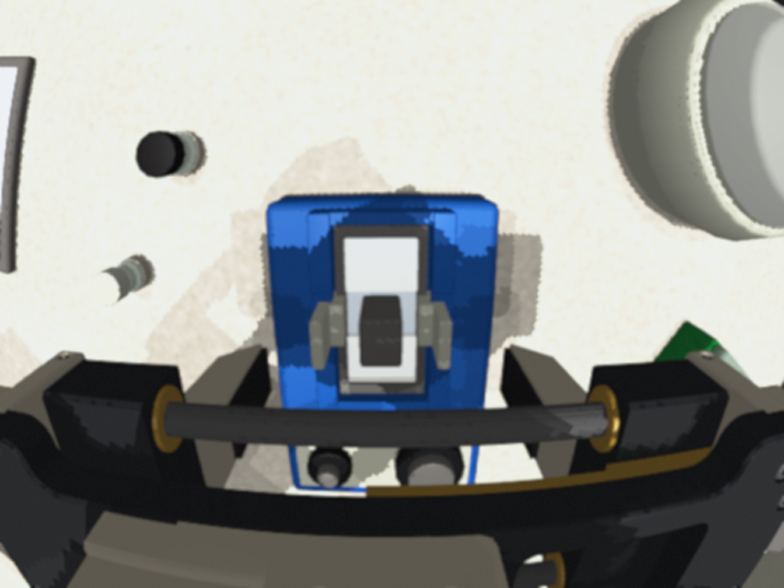

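```bash
python3 -m pendant '[-0.05,-0.035,0.5,0,0,0,-1, 0,0,0.5,0,0,0,-1, 0,0,0.4,0,0,0,-1, 0,0,0.3,0,0,0,-1, 0,0,0.13,0,0,0,-1, 0,0,0,0,0,0,-0.5, 0,0,0,0,0,0,-0.4, 0,0,0,0,0,0,-0.36, 0,0,0,0,0,0,-0.32, 0,0,0,0,0,0,-0.32, 0,0,0,0,0,0,-0.32]'; python3 - <<'E'
from h import *
o=get_obs();print(R.from_euler("xyz",o["tcp_rot"]).inv().apply(o["contact_force"]))
E
```

```text
time: 8.75
tool_pos: [616.0, -170.9, 78.8]
tcp_rot: [3.141, -0.001, 0.431]
contact_force: [-0.1, 1.0, 3.0]
grip_width: 60.8
finger_force: 3.6
[ 0.37797578 -0.93859777 -3.03271886]
```

```bash
python3 -m pendant '[0,0,0,0,0,0,-0.2, 0,0,0,0,0,0,-0.1, 0,0,0,0,0,0,0.2, 0,0,0,0,0,0,1, 0,0,0,0,0,0,1, 0,0,0,0,0,0,1, 0,0,0,0,0,0,1]'
```

```text
time: 9.45
tool_pos: [615.8, -170.5, 79.3]
tcp_rot: [-3.141, -0.001, 0.431]
contact_force: [-2.7, 4.2, 8.5]
grip_width: 48.0
finger_force: 30.1
```

```bash
python3 -m pendant '[0,0,-0.1,0,0,0,1, 0,0,-0.15,0,0,0,1, 0,0,-0.2,0,0,0,1, 0,0,0,0,0,0,1]'; python3 - <<'E'
from h import *
a=capture("wrist");save("w4",a,1.4)
E
```

```text
time: 9.85
tool_pos: [616.2, -171.4, 92.5]
tcp_rot: [3.14, -0.001, 0.431]
contact_force: [0.7, 0.3, -2.1]
grip_width: 47.8
finger_force: 30.0
```

View pics/w4.png

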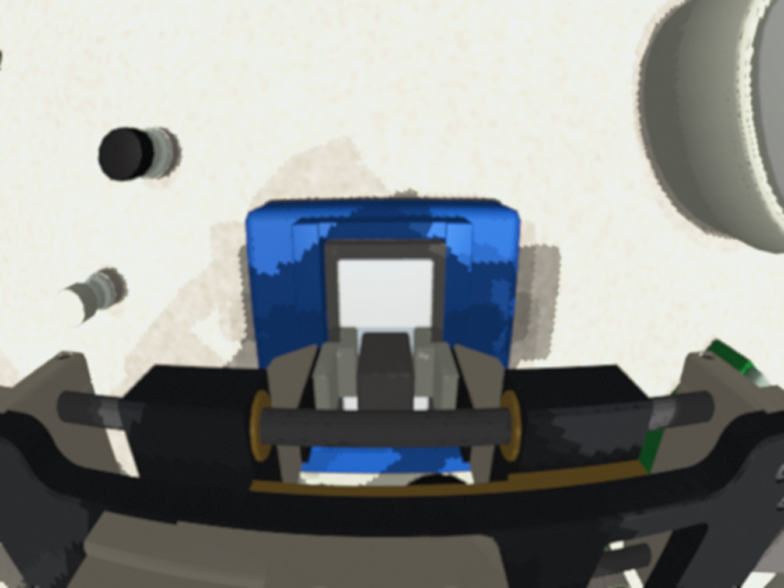

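The lift is clear: the cassette is off its bay floor and level, and the force matches its weight. I'll raise it further, turn to the pad's angle, and carry it.

```bash
python3 -m pendant '[0,0,-0.3,0,0,0,1, 0,0,-0.5,0,0,0,1, 0,0,-0.6,0,0,0,1, 0,0,-0.4,0,0,0,1, 0,0,0,0,0,0.6,1, 0,0,0,0,0,0.9,1, 0,0,0,0,0,0.9,1, 0,0,0,0,0,0.7,1, 0,0,0,0,0,0.45,1, 0,-0.3,0,0,0,0,1, 0,-0.5,0,0,0,0,1, 0,-0.7,0,0,0,0,1]'; python3 -m pendant '[0.06,-0.8,0,0,0,0,1, 0.06,-0.9,0,0,0,0,1, 0.06,-0.9,0,0,0,0,1, 0.06,-0.9,0,0,0,0,1, 0.06,-0.9,0,0,0,0,1, 0.06,-0.9,0,0,0,0,1, 0.06,-0.9,0,0,0,0,1, 0.06,-0.9,0,0,0,0,1, 0.06,-0.9,0,0,0,0,1, 0.05,-0.8,0,0,0,0,1, 0.05,-0.6,0,0,0,0,1, 0.05,-0.4,0,0,0,0,1]'
python3 -m pendant '[0,-0.2,0,0,0,0,1, 0,-0.12,0,0,0,0,1, 0,0,0,0,0,0,1, 0,0,0,0,0,0,1]'
python3 - <<'E'
from h import *
m=camera_model("wrist");a=capture("wrist");save("w5",a,1.4);b=capture("top");save("t5",b,1.4)
for c,mm in(("wrist",m),("top",None)):
  for r in pinpoint(c,"pad_top")[:1]: print(c,r["score"],onz(c,r["location"],12,mm))
  for r in regions_of(c,"pad")[:1]:
    q=max(cv2.findContours(r["pixels"].astype(np.uint8),0,2)[0],key=cv2.contourArea)[:,0]
    w=np.array([onz(c,p,12,mm)[:2] for p in q],np.float32); print("pad",r["score"],cv2.minAreaRect(w))
E
```

```text
time: 11.1
tool_pos: [607.2, -125.7, 145.7]
tcp_rot: [-3.141, 0.0, 0.183]
contact_force: [0.6, -0.1, -3.0]
grip_width: 48.1
finger_force: 30.0
time: 12.3
tool_pos: [572.8, 168.9, 145.9]
tcp_rot: [-3.141, 0.0, 0.186]
contact_force: [1.0, 0.2, -2.5]
grip_width: 47.9
finger_force: 30.0
time: 12.7
tool_pos: [572.6, 174.9, 145.7]
tcp_rot: [3.141, 0.0, 0.183]
contact_force: [0.1, 0.3, -2.1]
grip_width: 47.8
finger_force: 30.0
pad 0.7 ((588.3146362304688, 195.7462921142578), (149.05593872070312, 118.86769104003906), 10.511244773864746)
top 0.62 [572.45766112 191.07131103  12.        ]
pad 0.56 ((540.8131103515625, 152.10804748535156), (104.1637954711914, 51.174339294433594), 10.18613338470459)
```

View pics/w5.png

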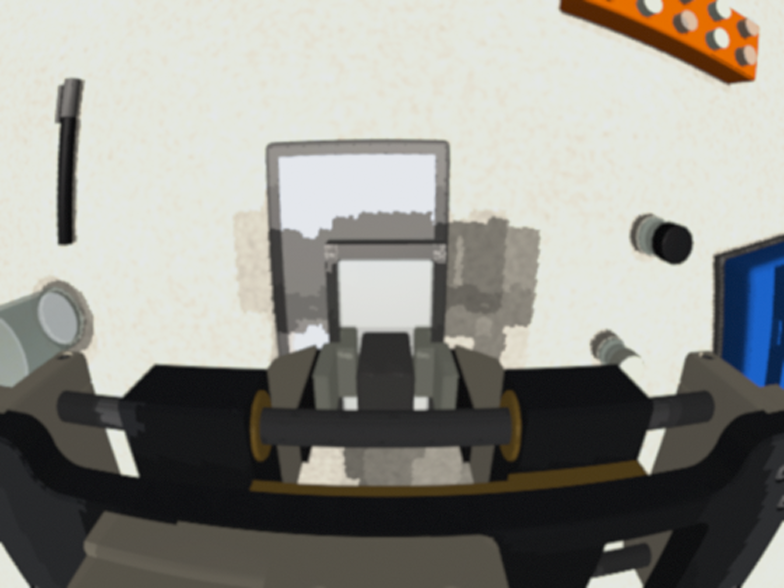

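The cassette is held level over the pad and lines up with its long side, but sits about 17 mm too far to the right. I'll make the final shift.

```bash
python3 -m pendant '[0.08,-0.2,0.07,0,0,0,1, 0,-0.2,0.08,0,0,0,1, 0,-0.17,0,0,0,0,1, 0,0,0,0,0,0,1, 0,0,0,0,0,0,1, 0,0,0,0,0,0,1, 0,0,0,0,0,0,1, 0,0,0,0,0,0,1]'
python3 - <<'E'
from h import *
m=camera_model("wrist");a=capture("wrist");b=capture("scene")
save("fin",np.hstack([a,b]),0.714)
for r in regions_of("wrist","pad")[:1]:
    q=max(cv2.findContours(r["pixels"].astype(np.uint8),0,2)[0],key=cv2.contourArea)[:,0]
    w=np.array([onz("wrist",p,12,m)[:2] for p in q],np.float32); c=cv2.minAreaRect(w);print(c)
E
```

```text
time: 13.8
tool_pos: [571.8, 192.5, 141.2]
tcp_rot: [3.141, -0.0, 0.183]
contact_force: [0.5, -0.2, -1.5]
grip_width: 47.7
finger_force: 30.0
((594.299560546875, 196.7803497314453), (137.53990173339844, 120.23507690429688), 10.90491008758545)
```

View pics/fin.png

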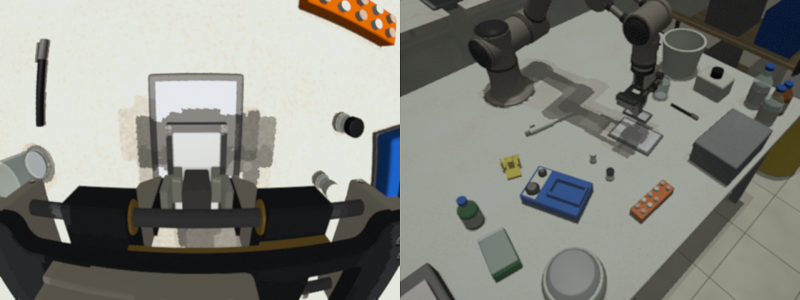

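The final picture shows the bay empty and the cassette level, centred over the pad and aligned with it. Everything else on the bench looks undisturbed, so I'm handing in.

```bash
python3 -c "
from plant import *
print(close_job())"
```

```text
the job is handed in; nothing more can be done
None
```

The job is handed in at about 14 s: I pressed the power button to its stop, lifted the cassette out by its pinched catches, and finished holding it still, level and centred over the light pad, about 10 cm above it.

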